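# Load the plate warmer and set its sunken thermostat

## Robot

A 6-joint arm with a two-finger parallel gripper is mounted at the origin on a cart in front of the work surface, level with it; the furniture and walls round the work are solid. World frame = base frame: x ahead of the robot, y to its left, z up, the work surface at z = 0. Lengths are in m, angles in degrees, forces in N, time in s.
With the tool pointing down it reaches from about 0.3 to 0.75 m from the base axis. Payload 8.5 kg.
Tool frame: the origin (TCP) lies at the very end of the fingers, on their centre line; the grasp point (between the pads) lies manip.tcp_to_grasp behind it (manip.tcp_to_grasp is the distance from the TCP to the grasp point, in m); z points along the fingers, y is the line along which they close (so a half turn about z gives the same grasp; the last joint's range is limited). The gripper opens to 88 mm and grips with 3 to 60 N. Pads are 18 mm wide; open, the fingers measure 123 mm over their backs; the gripper's body (75 mm by 187 mm) begins 45 mm behind the grasp point.
Start: joints at [62.206, 21.807, 74.336, -0, 83.858, -12.336], TCP at [0.147, 0.53, 0.239] pointing down, gripper open.
Joint ranges: [-178.18, 178.18], [-50.72, 133.34], [12.68, 142.11], [-81.47, 261.47], [9.98, 163.14], [-165.26, 165.26]. Speed limits (degrees/s): [136.94, 136.94, 180, 180, 180, 180].

## Interface

Orientations are given as [roll, pitch, yaw] about the fixed x, y, z axes, in that order (R = Rz(yaw) Ry(pitch) Rx(roll)).
In Python, from station import manip, imaging, job gives the robot as it stands.
- The arm moves only by the tool drive_tool, never from a script. Its argument "series" is one flat list of numbers, 7 for each row, row after row: the shift along the tool's x, y, z in m, then the turn, a rotation vector about the tool's x, y, z in degrees, then the finger opening in m, from 0 to 0.0881. A call has 1 to 12 rows; each row shifts and turns the commanded pose from where the row before left it, along the tool's axes as they then stand; what a row does not reach is not made up. A row lasts 1/12 s, in which the tool goes at most 41.7 mm and 7.16 degrees, less where a joint would pass 70% of its speed; a pose out of reach is approached as far as the arm can. A call with a gripper value outside its range is refused whole. The fingers move at their own pace and stop on an object; "newtons" is the grip in N (left out, the last holds). Time passes only in rows, so rows that do not move let the fingers close. It gives the time, the measured TCP pose, the force, the opening and the grip force at its end, in the units of the state.
- manip.sense(): the state, without advancing time (a new reading comes with each control period).
- imaging.capture(name): name is "scene" or "top" or "wrist"; returns the picture (400x640x3 uint8, blue, green, red); there is no depth.
- imaging.camera_params(name): a dict with "mtx" (3x3 intrinsics, pixels), "R" (3x3) and "t" (3): a world point X has camera coordinates R X + t; the wrist camera has in their place "tool_from_camera" (4x4, takes a point from camera to tool coordinates, whose origin is the TCP and whose axes are the flange's). Camera axes: x right, y down, z forward; pixel columns grow to the right and rows downward; lengths in m; the calibration is good to about 2 mm. A picture is of the moment at which its call begins: read the wrist's pose just before it. camera_params takes no time and is no camera call.
- job.close_job(): hands the job in; it is judged then, once.
The state is a dict: "time_s": time; "q": joint angles; "joint_vel": joint speeds; "tau": joint torques, N m; "tool_pos": TCP position; "tool_rot": TCP orientation; "wrist_force": force on the tool from outside, world axes, zero at the start; "moment": the same for the moment, N m; "opening": finger opening in m; "grasp_force": force on a finger pad.
Only numpy, scipy, OpenCV 4.12 (cv2) and the standard library are available. Lean on these libraries where they do the work, as an engineer would, in place of code of your own. Each camera call takes 0.05 s, during which the arm holds its last target. There are 200 camera calls.

## Task

The plate warmer was left on: first turn the thermostat dial down in its well back to off. With it off, stack all the blue serving plates in one square pile on the outlined place of the warming deck, long sides along the outline's, and lay the steel cover squarely on top; then turn the dial so that its white pointer points at the red mark. Do not knock over the spice jars.

Things in the scene. Friction and masses are not known exactly. Their poses are not given: they have to be found in the camera images.
- deck (a point): centre of the outlined place on the warming deck of the plate warmer, on its surface, 46 mm above the bench. The warmer is a fixed grey box, 160 mm deep (x) by 320 mm wide (y) by 46 mm high; its frame turns with it. The deck is its left (+y) part, with four black corner marks round a place 110 mm (x) by 104 mm (y); its near and far edges are 80 mm from here along x, its left end 80 mm along +y. The axis of the thermostat well lies 166.5 mm from here along -y
- dial (a joint): thermostat dial, rad: 0 is off (against a stop, white pointer toward the white dot, along the warmer's +x), grows clockwise seen from above, up to 3.4; stays where it is left, friction about 0.05 N m. It starts between 0.7 and 1.4
- dial_grip (a point): top centre of the dial's finger bar, on its turning axis, 39 mm above the bench and 7 mm below the rim of the well. The bar is 14 mm thick, 40 mm long and stands 24 mm above a disc of 23 mm radius below it (top of disc 15 mm above the bench); it sits in a round well of 90 mm diameter whose floor is 8 mm above the bench and whose rim is 46 mm above it. The bar lies along the pointer's direction, so fingers close across that
- dial_tip (a point): point 30 mm from the dial's axis in the direction in which the dial's white pointer points, at the height of the bar's top (turns with the dial)
- mark_tip (a point): point 30 mm from the dial's axis in the direction of the red mark on the floor of the well, at the height of the dial's bar top. The mark stays put during a run and lies at a dial value between 1.5 and 2.6; the dial is set when dial_tip comes here
- plate_0: a blue rectangular serving plate, a flat slab 110 mm (its x) by 104 mm (its y), 14 mm thick, about 0.22 kg; the middle of each long side has a finger notch 46 mm long (along x) and 28 mm deep, so that it is 48 mm wide (along y) at its waist and is gripped there from above; origin at the centre of its underside, z up. All plates are alike and may be piled in any order; either way round (half a turn) is the same. Three or four plates are present, the other (if any) is absent.
- plate_1: a blue rectangular serving plate, a flat slab 110 mm (its x) by 104 mm (its y), 14 mm thick, about 0.22 kg; the middle of each long side has a finger notch 46 mm long (along x) and 28 mm deep, so that it is 48 mm wide (along y) at its waist and is gripped there from above; origin at the centre of its underside, z up. All plates are alike and may be piled in any order; either way round (half a turn) is the same. Three or four plates are present, the other (if any) is absent.
- plate_2: a blue rectangular serving plate, a flat slab 110 mm (its x) by 104 mm (its y), 14 mm thick, about 0.22 kg; the middle of each long side has a finger notch 46 mm long (along x) and 28 mm deep, so that it is 48 mm wide (along y) at its waist and is gripped there from above; origin at the centre of its underside, z up. All plates are alike and may be piled in any order; either way round (half a turn) is the same. Three or four plates are present, the other (if any) is absent.
- plate_3: a blue rectangular serving plate, a flat slab 110 mm (its x) by 104 mm (its y), 14 mm thick, about 0.22 kg; the middle of each long side has a finger notch 46 mm long (along x) and 28 mm deep, so that it is 48 mm wide (along y) at its waist and is gripped there from above; origin at the centre of its underside, z up. All plates are alike and may be piled in any order; either way round (half a turn) is the same. Three or four plates are present, the other (if any) is absent.
- cover: steel cover, a flat slab 110 mm (its x) by 104 mm (its y), 8 mm thick, with a black bar handle above its centre: the bar is 56 mm long (along x), 16 mm thick (along y), its underside 24 mm and its top 40 mm above the cover's underside, on two legs 10 mm thick; about 0.25 kg; origin at the centre of its underside, z up
- spice_red: glass spice jar with red lid and a whitish-and-red label, 45 mm across, 106 mm high, origin at the centre of its foot; bystander, leave it standing
- spice_green: glass spice jar with red lid and a green label, 45 mm across, 106 mm high, origin at the centre of its foot; bystander, leave it standing

How it is judged (in metres and radians):
On the way, in this order (a step that is already met when the one before it is completed fails the run):
1. the dial is turned back to off, before the plates are loaded (value of joint dial below 0.12 rad), for 0.2 s.
2. with the dial still off, all plates stand in one square pile on the outlined place, with the cover squarely on top and released (x of plate_0 in the frame of deck between -0.01 and 0.01 m and y of plate_0 in the frame of deck between -0.01 and 0.01 m and angle between the x axis of each of plate_0, plate_1, plate_2, plate_3, cover and the x axis of deck, either way round below 0.14 rad and angle between each of plate_0, plate_1, plate_2, plate_3, cover's own z axis and vertical below 0.07 rad and linear speed of each of plate_0, plate_1, plate_2, plate_3, cover below 0.02 m/s and z of each of plate_0, plate_1, plate_2, plate_3 in the frame of cover below -0.008 m and x of plate_1 in the frame of deck between -0.01 and 0.01 m and y of plate_1 in the frame of deck between -0.01 and 0.01 m and x of plate_2 in the frame of deck between -0.01 and 0.01 m and y of plate_2 in the frame of deck between -0.01 and 0.01 m and x of plate_3 in the frame of deck between -0.01 and 0.01 m and y of plate_3 in the frame of deck between -0.01 and 0.01 m and x of cover in the frame of deck between -0.01 and 0.01 m and y of cover in the frame of deck between -0.01 and 0.01 m and contact force between the fingers and cover below 0.1 N and value of joint dial below 0.15 rad), for 0.2 s.
3. the dial's pointer points at the red mark (horizontal distance between dial_tip and mark_tip below 0.0055 m), for 0.2 s.
At the end, for the whole second after the job is handed in: every plate present and the cover lie flat, at rest, within 10 mm (in x and in y) of the outlined place's centre and within 8 degrees of its direction (half a turn counts as the same), one on another with the cover topmost; the dial's pointer points at the red mark within 10 degrees (x of plate_0 in the frame of deck between -0.01 and 0.01 m and y of plate_0 in the frame of deck between -0.01 and 0.01 m and angle between the x axis of each of plate_0, plate_1, plate_2, plate_3, cover and the x axis of deck, either way round below 0.14 rad and angle between each of plate_0, plate_1, plate_2, plate_3, cover's own z axis and vertical below 0.07 rad and linear speed of each of plate_0, plate_1, plate_2, plate_3, cover below 0.02 m/s and z of each of plate_0, plate_1, plate_2, plate_3 in the frame of cover below -0.008 m and x of plate_1 in the frame of deck between -0.01 and 0.01 m and y of plate_1 in the frame of deck between -0.01 and 0.01 m and x of plate_2 in the frame of deck between -0.01 and 0.01 m and y of plate_2 in the frame of deck between -0.01 and 0.01 m and x of plate_3 in the frame of deck between -0.01 and 0.01 m and y of plate_3 in the frame of deck between -0.01 and 0.01 m and x of cover in the frame of deck between -0.01 and 0.01 m and y of cover in the frame of deck between -0.01 and 0.01 m and contact force between the fingers and cover below 0.1 N and horizontal distance between dial_tip and mark_tip below 0.0055 m and velocity of joint dial below 0.05 rad/s); the robot touches nothing.
It fails at once if a spice jar is knocked over (angle between any of spice_red, spice_green's own z axis and vertical above 0.6 rad).
Of plate_0, plate_1, plate_2, plate_3 only 3 to 4 are there at a start; the rules pass over those that are not, and their reading is None.
At some moment in a run one of plate_0, plate_1, plate_2, plate_3 may be knocked a few centimetres aside while the robot is not near it.
It also fails if it takes over 210 s, if anything falls off the work surface, if the arm or the gripper's body presses on something with over 40 N, if the wrist force passes 120 N, or if a joint passes its speed limit or range.

## Working session

There is one attempt and no reset: what is moved stays moved. The work goes in short steps, Python scripts to look and compute and a tool call to move; the robot and the scene stay as the last step left them, time stands still between calls to the robot, and variables do not carry over. Pictures are saved under pics/ and viewed, at most 14 in all, crops included, and the job is handed in when it is done.

Besides the shell and the picture viewer there is one more tool, called in YAML: its name, and indented under it one key for each argument. drive_tool: Moves the arm, as the interface text tells. Its arguments: {"type":"object","properties":{"series":{"type":"array"},"newtons":{"type":"number"}},"required":["series"]}

```bash
ls; mkdir -p pics; python3 - <<'E'
from station import manip, imaging, job
import cv2,numpy as np
s=manip.sense();print(s, manip.tcp_to_grasp)
for n in ["scene","top","wrist"]:
    im=imaging.capture(n);cv2.imwrite(f"pics/{n}0.png",im)
    print(n,imaging.camera_params(n))
E
```

```text
pics
{'time_s': 0.0, 'q': array([ 6.22066959e+01,  2.18413752e+01,  7.43833473e+01, -3.47038825e-04,
        8.38603907e+01, -1.23356713e+01]), 'joint_vel': array([ 0.08954439,  0.05314096,  0.04063259, -0.06973947, -0.01188556,
       -0.03703305]), 'tau': array([ 2.38004905e-03, -4.37933993e+01, -2.24559885e+01,  7.14260247e-02,
        3.52452532e-02, -9.15010037e-05]), 'tool_pos': array([0.14645726, 0.52984913, 0.23814245]), 'tool_rot': array([-1.79916778e+02, -1.78464403e-02,  1.64542392e+02]), 'wrist_force': array([-0.1020408 ,  0.40932639, -0.59660219]), 'moment': array([ 0.04957996, -0.03887189,  0.03166746]), 'grasp_force': 0.0, 'opening': 0.08845208637378998} 0.0187
scene {'mtx': array([[366.65111217,   0.        , 320.6366614 ],
       [  0.        , 366.65111217, 194.98461531],
       [  0.        ,   0.        ,   1.        ]]), 'R': array([[ 0.43734569, -0.89929219, -0.00151602],
       [-0.64777525, -0.3138572 , -0.69417641],
       [ 0.62379161,  0.30457709, -0.71980332]]), 't': array([-0.18771861,  0.42025937,  0.700871  ])}
top {'mtx': array([[477.51663965,   0.    
[... 156 characters left out ...]
988477, -0.00981723],
       [-0.98299292, -0.00958266, -0.18339327],
       [ 0.18327806,  0.01177376, -0.98299061]]), 't': array([0.07913737, 0.57869843, 1.27062652])}
wrist {'mtx': array([[360.17296471,   0.        , 320.93166604],
       [  0.        , 360.17296471, 199.40160674],
       [  0.        ,   0.        ,   1.        ]]), 'tool_from_camera': array([[-3.29274590e-04, -9.46178422e-01, -3.23645308e-01,
         8.50987829e-02],
       [ 9.99998725e-01, -8.17172873e-04,  1.37161627e-03,
        -4.77142495e-05],
       [-1.56226788e-03, -3.23644443e-01,  9.46177485e-01,
        -1.46271097e-01],
       [ 0.00000000e+00,  0.00000000e+00,  0.00000000e+00,
         1.00000000e+00]])}
```

View pics/top0.png

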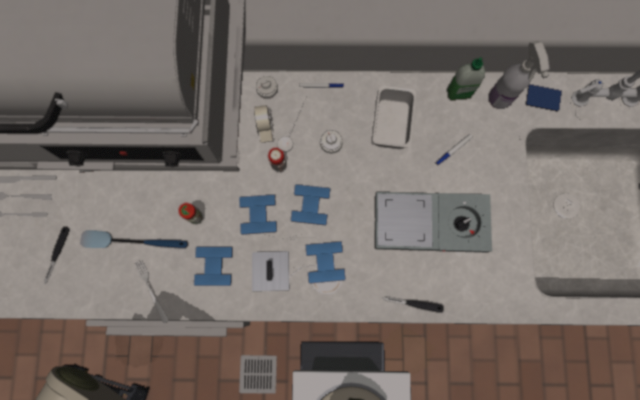

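View pics/scene0.png

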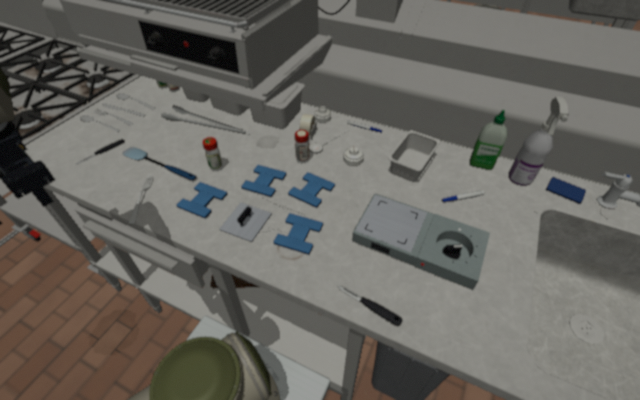

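The top view shows four blue plates at about (258,214), (311,204), (213,266) and (325,262), with the cover at (270,270). The jars are at (277,157) and (188,211). The warmer is centred near (434,221) and its dial at (464,222).

```bash
cat > h.py <<'E'
from station import manip, imaging, job
import cv2,numpy as np
from scipy.spatial.transform import Rotation as Ro
def cam(name,s=None):
    c=imaging.camera_params(name)
    if name!="wrist": return c["mtx"],c["R"],c["t"]
    s=s or manip.sense(); T=np.eye(4); T[:3,:3]=Ro.from_euler('xyz',s["tool_rot"],degrees=True).as_matrix(); T[:3,3]=s["tool_pos"]
    W=np.linalg.inv(T@c["tool_from_camera"]); return c["mtx"],W[:3,:3],W[:3,3]
def proj(C,X):
    p=(np.atleast_2d(X)@C[1].T+C[2])@C[0].T; return p[:,:2]/p[:,2:]
def toplane(C,uv,z):
    uv=np.atleast_2d(uv).astype(float); r=np.c_[uv,np.ones(len(uv))]@np.linalg.inv(C[0]).T@C[1]; o=-C[1].T@C[2]
    return o+r*((z-o[2])/r[:,2])[:,None]
def tri(C1,u1,C2,u2):
    P=[C[0]@np.c_[C[1],C[2]] for C in (C1,C2)]
    X=cv2.triangulatePoints(P[0],P[1],np.float64(u1).reshape(2,1),np.float64(u2).reshape(2,1)).ravel(); return X[:3]/X[3]
def blobs(im,lo,hi,amin=100):
    m=cv2.inRange(cv2.cvtColor(im,cv2.COLOR_BGR2HSV),lo,hi)
    cs,_=cv2.findContours(m,cv2.RETR_EXTERNAL,cv2.CHAIN_APPROX_NONE)
    return [c[:,0,:] for c in cs if cv2.contourArea(c)>amin]
def rect(C,c,z):
    (cx,cy),(w,h),a=cv2.minAreaRect((toplane(C,c,z)[:,:2]*1000).astype(np.float32)); return cx,cy,w,h,a
BLO,BHI=(98,100,50),(120,255,255)
E
python3 - <<'E'
from h import *
T=cam("top");S=cam("scene")
it=cv2.imread("pics/top0.png");iS=cv2.imread("pics/scene0.png")
print(proj(T,[[0,0,0],[.147,.53,.239]]))
cen=lambda c:(lambda m:(m['m10']/m['m00'],m['m01']/m['m00']))(cv2.moments(c))
bs=[cen(c) for c in blobs(iS,BLO,BHI)];print(np.round(bs))
for c in blobs(it,BLO,BHI,300):
    u=cen(c); g=proj(S,toplane(T,u,.012))[0]
    X=None
    if bs:
        k=min(bs,key=lambda b:np.hypot(*(g-b))); X=tri(T,u,S,k)
    print(np.round(u),np.round(rect(T,c,.014),1),np.round(X,3))
for n,u in dict(cover=(270,270),dial=(464,222),jr=(277,160),jg=(188,211),decks=(405,220)).items(): print(n,toplane(T,u,.046))
w=imaging.camera_params
cv2.imwrite("pics/a.png",np.vstack([cv2.resize(it[170:300,180:345],None,fx=4,fy=4)])[:520])
cv2.imwrite("pics/b.png",cv2.resize(it[180:260,365:500],None,fx=5.5,fy=5.5,interpolation=cv2.INTER_CUBIC))
E
```

```text
[[351.3609633  431.08928509]
 [119.93793262 385.73423523]]
[[298. 233.]
 [202. 200.]
 [566. 190.]
 [311. 189.]
 [264. 180.]]
[213. 266.] [433.  389.  100.8  97.8   0.6] [0.432 0.392 0.006]
[325. 262.] [447.8  74.8 103.3  96.7   5.4] [0.447 0.075 0.003]
[258. 214.] [582.2 269.  103.8  95.6   5.9] [0.582 0.27  0.006]
[310. 204.] [612.2 119.   96.3 103.1  84.1] [0.613 0.12  0.004]
[543.  97.] [ 944.3 -570.7   91.    58.8   78.2] [ 0.949 -0.577  0.002]
cover [[0.42112885 0.22468587 0.046     ]]
dial [[ 0.55947038 -0.30973496  0.046     ]]
jr [[0.7336301  0.21451007 0.046     ]]
jg [[0.5830771  0.45980613 0.046     ]]
decks [[ 0.56348556 -0.14650854  0.046     ]]
```

View pics/b.png

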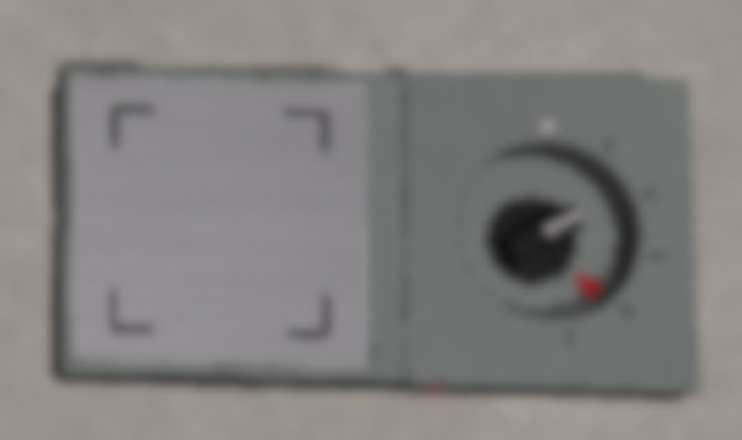

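The deck marks, the dial (pointer up-right in the crop), the white dot and the red mark are all visible. All the plates lie flat on the bench. I'll move the wrist camera over the warmer.

drive_tool:
  series: [0, 0, 0, 0, 0, -5.2, 0.088, 0, 0, 0, 0, 0, -5.2, 0.088, 0, 0, 0, 0, 0, -5.1, 0.088, -0.018, -0.034, 0, 0, 0, 0, 0.088, -0.018, -0.034, 0, 0, 0, 0, 0.088, -0.018, -0.034, 0, 0, 0, 0, 0.088, -0.018, -0.034, 0, 0, 0, 0, 0.088, -0.018, -0.034, 0, 0, 0, 0, 0.088, -0.018, -0.034, 0, 0, 0, 0, 0.088, -0.018, -0.034, 0, 0, 0, 0, 0.088, -0.018, -0.034, 0, 0, 0, 0, 0.088, -0.018, -0.034, 0, 0, 0, 0, 0.088]

```text
time_s: 1.15
tool_pos: [0.309, 0.2225, 0.2388]
tool_rot: [180.0, 0.0, -179.9]
wrist_force: [1.3, 0.5, -0.3]
opening: 0.0878
grasp_force: 0.0
```

drive_tool:
  series: [-0.018, -0.034, 0, 0, 0, 0, 0.088, -0.018, -0.034, 0, 0, 0, 0, 0.088, -0.018, -0.034, 0, 0, 0, 0, 0.088, -0.018, -0.034, 0, 0, 0, 0, 0.088, -0.018, -0.034, 0, 0, 0, 0, 0.088, -0.018, -0.034, 0, 0, 0, 0, 0.088, -0.018, -0.034, 0, 0, 0, 0, 0.088, -0.018, -0.034, 0, 0, 0, 0, 0.088, -0.018, -0.034, 0, 0, 0, 0, 0.088, -0.018, -0.034, 0, 0, 0, 0, 0.088, -0.018, -0.034, 0, 0, 0, 0, 0.088, -0.018, -0.034, 0, 0, 0, 0, 0.088]

```text
time_s: 2.15
tool_pos: [0.5255, -0.1855, 0.2385]
tool_rot: [180.0, -0.0, -180.0]
wrist_force: [0.7, 0.3, -0.1]
opening: 0.0878
grasp_force: 0.0
```

drive_tool:
  series: [-0.018, -0.034, 0, 0, 0, 0, 0.03, 0, 0, 0, 0, 0, 0, 0.03, 0, 0, 0, 0, 0, 0, 0.03, 0, 0, 0, 0, 0, 0, 0.03]

```text
time_s: 2.48
tool_pos: [0.5428, -0.2172, 0.2384]
tool_rot: [180.0, -0.1, -180.0]
wrist_force: [0.4, 0.5, -0.3]
opening: 0.0636
grasp_force: 0.0
```

```bash
python3 - <<'E'
from h import *
s=manip.sense();im=imaging.capture("wrist");cv2.imwrite("pics/w1.png",im)
np.save("s1.npy",np.r_[s["tool_pos"],s["tool_rot"]]);print(s["tool_pos"],s["tool_rot"],s["q"])
C=cam("wrist",s)
for X in [(.563,-.145,.046),(.56,-.31,.04)]: print(proj(C,X))
E
```

```text
[ 0.54279994 -0.2171632   0.23836045] [ 1.79952983e+02 -5.16407751e-02 -1.79959897e+02] [-3.34044354e+01  2.53710687e+01  6.85860985e+01  1.07964061e-02
  8.61118356e+01 -1.23445256e+02]
[[393.46640419 189.2722634 ]]
[[227.04647848 184.663203  ]]
```

View pics/w1.png

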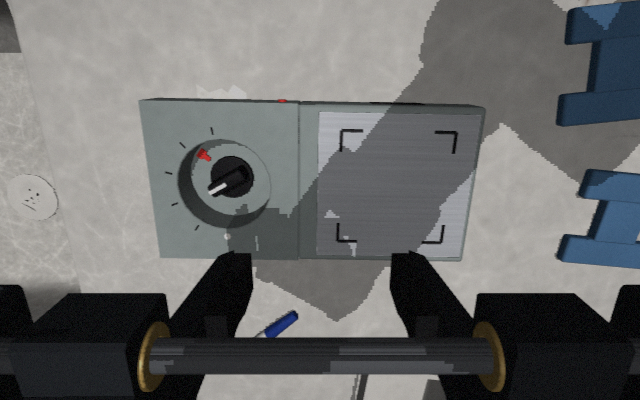

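Wrist view: the deck marks are at about (340,130), (456,132), (338,241) and (443,242). The dial is at (231,178) with its pointer tip near (211,191), the red mark is at (205,155) and the white dot at (228,237). I'll zoom in on these for exact points.

```bash
python3 - <<'E'
import cv2,numpy as np
im=cv2.imread("pics/w1.png")
a=cv2.resize(im[130:250,170:290],None,fx=5,fy=5,interpolation=cv2.INTER_CUBIC)
cv2.imwrite("pics/w1d.png",cv2.convertScaleAbs(a,alpha=1.6,beta=25))
b=im[120:250,325:465];g=np.vstack([np.hstack([cv2.resize(im[y:y+30,x:x+30],None,fx=10,fy=10,interpolation=cv2.INTER_CUBIC) for x in (330,434)]) for y in (118,222)])
cv2.imwrite("pics/w1m.png",cv2.convertScaleAbs(g,alpha=1.5,beta=10))
E
```

```text
(no output)
```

View pics/w1d.png

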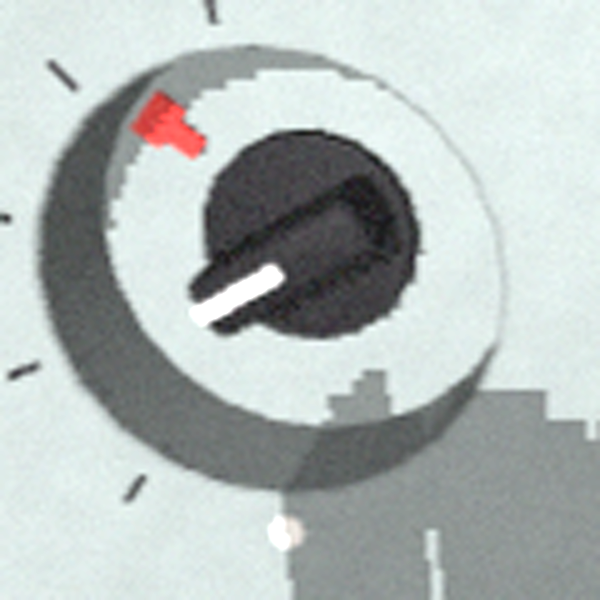

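View pics/w1m.png

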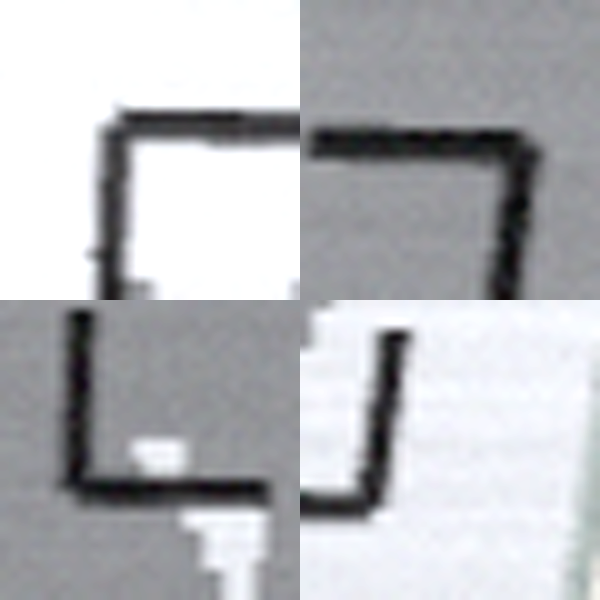

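```bash
python3 - <<'E'
from h import *
v=np.load("s1.npy");C=cam("wrist",dict(tool_pos=v[:3],tool_rot=v[3:]));T=cam("top")
W=np.array([(341.5,130.5),(456,132.5),(337.7,240.8),(441.2,242.3)])-.45
B=np.array([(328,336),(113,330),(328,112),(113,107)])/5.5+[365,180]-.4
# wrist TL = near,-y ; top: BR
order=[0,1,2,3]
for w,t in zip(W,B): print(np.round(tri(C,w,T,t),4), end=' ')
P=toplane(C,W,.046);Q=toplane(T,B,.046)
for P in (P,Q):
    d=P.mean(0);ax=(P[2]+P[3]-P[0]-P[1])/2; ay=(P[1]+P[3]-P[0]-P[2])/2
    a=np.degrees(np.arctan2(ax[1],ax[0]));b=np.degrees(np.arctan2(-ay[0],ay[1]))
    print("\ndeck",d,np.hypot(*ax[:2]),np.hypot(*ay[:2]),a,b)
    th=np.radians((a+b)/2); print("dial pred",d[:2]+.1665*np.array([np.sin(th),-np.cos(th)]))
f=lambda x,y,z:toplane(C,np.array([x,y])/5+[170,130]-.4,z)[0]
ax1=f(311,234,.015);ax2=f(271.5,268.5,.046);print("axis",ax1,ax2)
dot=f(283,533,.046)
for n,p in dict(dot=dot,m1=f(158,112,.008),m2=f(196,150,.008),p1=f(198,318,.039),p2=f(278,272,.039),barc=f(295,255,.039)).items():
    e=p-(ax1+ax2)/2;print(n,p,np.degrees(np.arctan2(e[1],e[0])),np.hypot(*e[:2]))
print("ptr dir",(lambda e:np.degrees(np.arctan2(e[1],e[0])))(f(198,318,.039)-f(278,272,.039)),"mark dir",(lambda e:np.degrees(np.arctan2(e[1],e[0])))(f(158,112,.008)-f(196,150,.008)))
E
```

```text
[ 0.5055 -0.1978  0.048 ] [ 0.5076 -0.0907  0.0463] [ 0.6203 -0.2008  0.0451] [ 0.6222 -0.092   0.0442] 
deck [ 0.56262743 -0.14501687  0.046     ] 0.11306139618874492 0.10720508623868721 -0.8846521115245183 -0.9703081617821523
dial pred [ 0.55993232 -0.31149506]

deck [ 0.56441795 -0.14563756  0.046     ] 0.11466073180838429 0.10841261077352125 -1.1614242445977874 -0.923058481594785
dial pred [ 0.56138939 -0.31211001]
axis [ 0.55827466 -0.31092256  0.015     ] [ 0.55683133 -0.31134464  0.046     ]
dot [ 0.61348599 -0.31388809  0.046     ] -2.819329852879298 0.056000783496275165
m1 [ 0.53350032 -0.34289705  0.008     ] -127.13458898103933 0.03984278891135771
m2 [ 0.54168039 -0.33568973  0.008     ] -122.8778395519633 0.02923941177911369
p1 [ 0.56925503 -0.3289918   0.039     ] -56.76416176734032 0.02135071580086188
p2 [ 0.55960534 -0.31205487  0.039     ] -24.174591928695975 0.002249634841095971
barc [ 0.55607981 -0.30836942  0.039     ] 118.05567045512593 0.0031322401936359585
ptr dir -60.32799086957528 mark dir -138.6172439256131
```

drive_tool:
  series: [-0.0056, -0.0313, 0, 0, 0, 0, 0.03, -0.0056, -0.0313, 0, 0, 0, 0, 0.03, -0.0056, -0.0313, 0, 0, 0, 0, 0.03, 0, 0, 0.016, 0, 0, 6.7, 0.03, 0, 0, 0.016, 0, 0, 6.7, 0.03, 0, 0, 0.016, 0, 0, 6.7, 0.03, 0, 0, 0.016, 0, 0, 6.7, 0.03, 0, 0, 0.016, 0, 0, 6.7, 0.03, 0, 0, 0.016, 0, 0, 6.7, 0.03, 0, 0, 0.016, 0, 0, 6.6, 0.03, 0, 0, 0.016, 0, 0, 6.6, 0.03, 0, 0, 0.016, 0, 0, 6.6, 0.03]

```text
time_s: 3.53
tool_pos: [0.56, -0.3101, 0.0948]
tool_rot: [180.0, 0.0, 119.8]
wrist_force: [-0.0, -0.5, -0.6]
opening: 0.0298
grasp_force: 0.0
```

drive_tool:
  series: [0, 0, 0, 0, 0, 0, 0.03, 0, 0, 0, 0, 0, 0, 0.03, 0, 0, 0, 0, 0, 0, 0.03]

```text
time_s: 3.78
tool_pos: [0.5604, -0.3112, 0.0962]
tool_rot: [180.0, 0.1, 120.3]
wrist_force: [0.3, 0.5, -0.2]
opening: 0.0302
grasp_force: 0.0
```

Next I descend to z 0.0185 and close.

drive_tool:
  series: [0, 0, 0.013, 0, 0, 0, 0.03, 0, 0, 0.013, 0, 0, 0, 0.03, 0, 0, 0.013, 0, 0, 0, 0.03, 0, 0, 0.013, 0, 0, 0, 0.03, 0, 0, 0.013, 0, 0, 0, 0.03, 0, 0, 0.011, 0, 0, 0, 0.03, 0, 0, 0, 0, 0, 0, 0.03, 0, 0, 0, 0, 0, 0, 0, 0, 0, 0, 0, 0, 0, 0, 0, 0, 0, 0, 0, 0, 0, 0, 0, 0, 0, 0, 0, 0, 0, 0, 0, 0, 0, 0, 0]
  newtons: 20

```text
time_s: 4.78
tool_pos: [0.5598, -0.3123, 0.0199]
tool_rot: [-180.0, 0.1, 120.0]
wrist_force: [-4.1, -2.4, 5.0]
opening: 0.0137
grasp_force: 20.0
```

drive_tool:
  series: [0, 0, 0, 0, 0, -6.2, 0, 0, 0, 0, 0, 0, -6.2, 0, 0, 0, 0, 0, 0, -6.2, 0, 0, 0, 0, 0, 0, -6.2, 0, 0, 0, 0, 0, 0, -6.2, 0, 0, 0, 0, 0, 0, -6.2, 0, 0, 0, 0, 0, 0, -6.2, 0, 0, 0, 0, 0, 0, -6.2, 0, 0, 0, 0, 0, 0, -6.2, 0, 0, 0, 0, 0, 0, -2, 0, 0, 0, 0, 0, 0, 0, 0, 0, 0, 0, 0, 0, 0, 0]

```text
time_s: 5.78
tool_pos: [0.5598, -0.3123, 0.0199]
tool_rot: [-179.9, 0.0, 177.9]
wrist_force: [-4.8, -2.0, 4.2]
opening: 0.0136
grasp_force: 20.0
```

```bash
python3 -c "
from h import *
s=manip.sense();print(s['moment'],s['tool_rot'],s['tool_pos'],s['wrist_force'],s['opening'])"
```

```text
[-0.22036071  0.77518987  0.0239885 ] [-1.79910891e+02  9.33658185e-03  1.77867829e+02] [ 0.55975248 -0.31225138  0.01992564] [-4.81866967 -2.02742168  4.17706497] 0.01363051691230285
```

drive_tool:
  series: [0, 0, 0, 0, 0, -1.5, 0, 0, 0, 0, 0, 0, 0, 0, 0, 0, 0, 0, 0, 0, 0, 0, 0, 0, 0, 0, 0, 0.03, 0, 0, 0, 0, 0, 0, 0.03, 0, 0, 0, 0, 0, 0, 0.03, 0, 0, -0.03, 0, 0, 0, 0.03, 0, 0, -0.035, 0, 0, 0, 0.03, 0, 0, -0.035, 0, 0, 0, 0.03, 0, 0, -0.04, 0, 0, 0, 0.03, 0, 0, -0.04, 0, 0, 0, 0.03, 0, 0, -0.04, 0, 0, 0, 0.06]

```text
time_s: 6.78
tool_pos: [0.5598, -0.311, 0.2409]
tool_rot: [180.0, 0.0, 179.4]
wrist_force: [0.7, -0.3, -0.6]
opening: 0.0345
grasp_force: 0.0
```

drive_tool:
  series: [0.01, 0.041, 0, 0, 0, 0, 0.065, 0.01, 0.041, 0, 0, 0, 0, 0.065, 0.01, 0.041, 0, 0, 0, 0, 0.065, 0.01, 0.041, 0, 0, 0, 0, 0.065, 0, 0.041, 0, 0, 0, 0, 0.065, 0, 0.041, 0, 0, 0, 0, 0.065, 0, 0.041, 0, 0, 0, 0, 0.065, 0, 0.041, 0, 0, 0, 0, 0.065, 0, 0.041, 0, 0, 0, 0, 0.065, 0, 0.041, 0, 0, 0, 0, 0.065, 0, 0, 0, 0, 0, 0, 0.065, 0, 0, 0, 0, 0, 0, 0.065]

```text
time_s: 7.78
tool_pos: [0.5249, 0.0988, 0.2388]
tool_rot: [180.0, 0.0, 179.6]
wrist_force: [0.3, -1.2, -0.8]
opening: 0.0645
grasp_force: 0.0
```

```bash
cat >> h.py <<'E'
def locate(verbose=True):
    """plates from wrist+top: poly fit of I-shape in world plane"""
    s=manip.sense();im=imaging.capture("wrist");C=cam("wrist",s);out=[]
    for c in blobs(im,BLO,BHI,400):
        if c[:,0].min()<3 or c[:,0].max()>636 or c[:,1].min()<3 or c[:,1].max()>396: continue
        out.append((c,rect(C,c,.014)))
    return s,im,C,out
E
python3 - <<'E'
from h import *
s,im,C,out=locate();cv2.imwrite("pics/w2.png",im);print(s["tool_pos"],s["tool_rot"])
for c,r in out: print(np.round(r,1),c.min(0),c.max(0))
T=cam("top");it=imaging.capture("top")
for c in blobs(it,BLO,BHI,300): print("top",np.round(rect(T,c,.014),1))
E
```

```text
[0.52489871 0.09884007 0.23881185] [1.79992976e+02 1.25906204e-02 1.79574066e+02]
[609.3 118.7 102.  110.8  84. ] [291 186] [389 281]
[579.9 268.2 110.4 102.9   4.7] [428 157] [526 257]
[446.   75.  108.2 101.9   5.9] [235  16] [351 143]
top [433.  389.  100.8  97.9   0.6]
top [582.3 270.4 103.2  90.2   4.5]
top [ 944.2 -571.1   91.7   58.8   78.2]
```

View pics/w2.png

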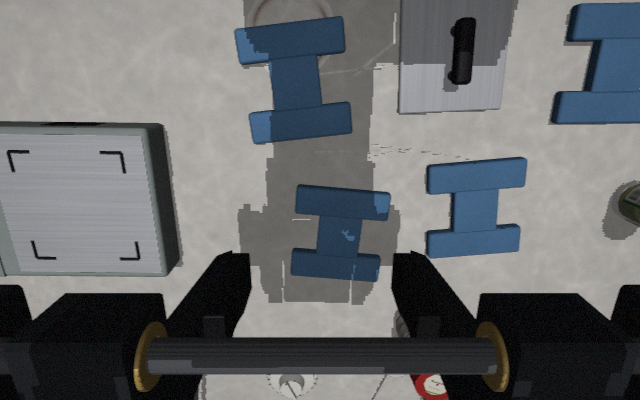

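The wrist view shows plates A (446,75), B (610,119) and C (580,268) in mm; D at (433,389) comes from the top view. All of them are clear. I'll pick A first.

drive_tool:
  series: [0.0395, -0.012, 0, 0, 0, 0, 0.065, 0.0395, -0.012, 0, 0, 0, 0, 0.065, 0, 0, 0, 0, 0, -6, 0.065, 0, 0, 0.04, 0, 0, 0, 0.065, 0, 0, 0.04, 0, 0, 0, 0.065, 0, 0, 0.04, 0, 0, 0, 0.065, 0, 0, 0.04, 0, 0, 0, 0.065, 0, 0, 0.02, 0, 0, 0, 0.065, 0, 0, 0, 0, 0, 0, 0.065, 0, 0, 0, 0, 0, 0, 0.065]

```text
time_s: 8.72
tool_pos: [0.4461, 0.0727, 0.0588]
tool_rot: [180.0, -0.1, -174.8]
wrist_force: [0.1, 0.5, 1.1]
opening: 0.065
grasp_force: 0.0
```

drive_tool:
  series: [0, 0.002, 0.02, 0, 0, 0, 0.065, 0, 0, 0.02, 0, 0, 0, 0.065, 0, 0, 0.01, 0, 0, 0, 0.065, 0, 0, 0.005, 0, 0, 0, 0.065, 0, 0, 0, 0, 0, 0, 0.065, 0, 0, 0, 0, 0, 0, 0.04, 0, 0, 0, 0, 0, 0, 0.04, 0, 0, 0, 0, 0, 0, 0.04, 0, 0, 0, 0, 0, 0, 0.04, 0, 0, 0, 0, 0, 0, 0.04]
  newtons: 25

```text
time_s: 9.55
tool_pos: [0.4464, 0.0756, 0.0047]
tool_rot: [-180.0, 0.1, -174.6]
wrist_force: [-1.3, -0.9, 7.5]
opening: 0.0476
grasp_force: 25.0
```

drive_tool:
  series: [0, 0, -0.02, 0, 0, 0, 0.04, 0, 0, -0.04, 0, 0, 0, 0.04, 0, 0, -0.04, 0, 0, 0, 0.04, 0, 0, -0.02, 0, 0, 6.4, 0.04, -0.0172, -0.03126, 0, 0, 0, 0, 0.04, -0.0172, -0.03126, 0, 0, 0, 0, 0.04, -0.0172, -0.03126, 0, 0, 0, 0, 0.04, -0.0172, -0.03126, 0, 0, 0, 0, 0.04, -0.0172, -0.03126, 0, 0, 0, 0, 0.04, -0.0172, -0.03126, 0, 0, 0, 0, 0.04, -0.0172, -0.03126, 0, 0, 0, 0, 0.04, 0, 0, 0, 0, 0, 0, 0.04]

```text
time_s: 10.55
tool_pos: [0.5641, -0.1506, 0.1236]
tool_rot: [-179.9, 0.1, 178.7]
wrist_force: [-1.5, 0.6, -2.4]
opening: 0.0479
grasp_force: 25.0
```

drive_tool:
  series: [0, 0, 0, 0, 0, 0, 0.04, 0, 0, 0.03, 0, 0, 0, 0.04, 0, 0, 0.02, 0, 0, 0, 0.04, 0, 0, 0, 0, 0, 0, 0.04, 0, 0, 0, 0, 0, 0, 0.04]

```text
time_s: 10.97
tool_pos: [0.5614, -0.1441, 0.0737]
tool_rot: [179.9, -0.1, 179.0]
wrist_force: [0.7, 0.8, -2.5]
opening: 0.0476
grasp_force: 25.0
```

```bash
python3 - <<'E'
from h import *
s,im,C,out=locate();print(s["tool_pos"],s["tool_rot"],s["wrist_force"],s["opening"])
cv2.imwrite("pics/w3.png",im)
E
```

```text
[ 0.56144021 -0.14413033  0.07370479] [ 1.79938693e+02 -1.11406023e-01  1.78995751e+02] [ 0.72230531  0.79306245 -2.45546086] 0.04760974920493603
```

View pics/w3.png

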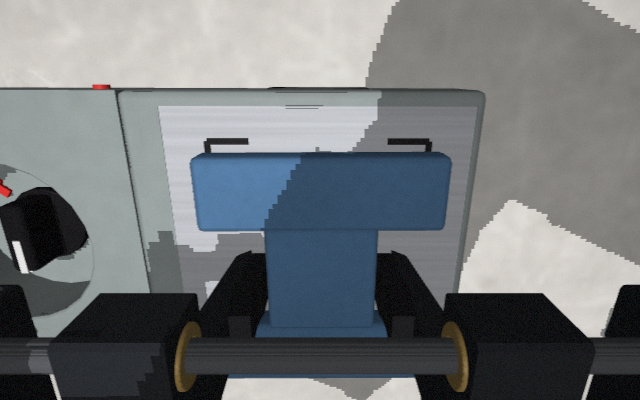

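```bash
python3 - <<'E'
from h import *
s=manip.sense();C=cam("wrist",s)
print(toplane(C,[(193,157),(449,156),(320,155),(265,232),(377,232)],.083))
print(toplane(C,[(206,141),(430,141)],.046))
T=cam("top");it=imaging.capture("top")
for c in blobs(it,BLO,BHI,300): print("top",np.round(rect(T,c,.014),1))
E
```

```text
[[ 0.5059722  -0.1931053   0.083     ]
 [ 0.50739778 -0.09350364  0.083     ]
 [ 0.50608597 -0.14368368  0.083     ]
 [ 0.53829625 -0.16727748  0.083     ]
 [ 0.53916648 -0.12047274  0.083     ]]
[[ 0.50596274 -0.19917451  0.046     ]
 [ 0.50794839 -0.0902085   0.046     ]]
top [433.  388.9 100.8  98.    0.6]
top [582.4 268.2 102.9  95.    4.7]
top [612.1 119.   96.  102.9  84.3]
top [ 944.  -570.7   91.    59.4   78.2]
```

drive_tool:
  series: [-0.0015, -0.001, 0.01, 0, 0, 0, 0.04, 0, 0, 0.007, 0, 0, 0, 0.04, 0, 0, 0.0055, 0, 0, 0, 0.04, 0, 0, 0, 0, 0, 0, 0.04, 0, 0, 0, 0, 0, 0, 0.04]

```text
time_s: 11.48
tool_pos: [0.5634, -0.1462, 0.0509]
tool_rot: [180.0, -0.0, 178.9]
wrist_force: [-0.0, 0.2, -2.8]
opening: 0.0476
grasp_force: 25.0
```

drive_tool:
  series: [0, 0, 0.0005, 0, 0, 0, 0.06, 0, 0, 0, 0, 0, 0, 0.06, 0, 0, 0, 0, 0, 0, 0.06, 0, 0, -0.03, 0, 0, 0, 0.06, 0, 0, -0.04, 0, 0, 0, 0.065, -0.0061, 0.038, -0.01, 0, 0, 4.9, 0.065, -0.0061, 0.038, 0, 0, 0, 0, 0.065, -0.0061, 0.038, 0, 0, 0, 0, 0.065, -0.0061, 0.038, 0, 0, 0, 0, 0.065, -0.0061, 0.038, 0, 0, 0, 0, 0.065, -0.0061, 0.038, 0, 0, 0, 0, 0.065, -0.0061, 0.038, 0, 0, 0, 0, 0.065]

```text
time_s: 12.48
tool_pos: [0.6307, 0.1165, 0.1311]
tool_rot: [-180.0, 0.0, 174.0]
wrist_force: [1.2, -0.3, -0.5]
opening: 0.0651
grasp_force: 0.0
```

drive_tool:
  series: [0, 0, 0.03, 0, 0, 0, 0.065, 0, 0, 0.03, 0, 0, 0, 0.065, 0, 0, 0, 0, 0, 0, 0.065, 0, 0, 0, 0, 0, 0, 0.065]

```text
time_s: 12.82
tool_pos: [0.63, 0.1145, 0.0702]
tool_rot: [-180.0, -0.1, 174.0]
wrist_force: [1.2, 0.6, 0.8]
opening: 0.0648
grasp_force: 0.0
```

```bash
python3 - <<'E'
from h import *
T=cam("top");it=imaging.capture("top")
cv2.imwrite("pics/t2.png",it)
for c in blobs(it,BLO,BHI,300): print("top",np.round(rect(T,c,.014),1),np.round(rect(T,c,.06),1))
s=manip.sense();print(s["tool_pos"],s["tool_rot"])
E
```

```text
top [465.  389.7  36.7  94.3   0.6] [460.6 378.8  35.5  91.1   0.6]
top [ 572.4 -151.6  101.9  108.3   89.2] [ 564.2 -144.    98.4  104.6   89.2]
top [583.1 268.  104.3  95.3   4.5] [574.6 261.2 100.7  92.    4.5]
top [ 944.  -570.7   91.5   59.4   78.2] [ 923.1 -548.8   88.4   57.4   78.2]
[0.63090907 0.11422754 0.07183451] [1.7999637e+02 4.7771988e-02 1.7401499e+02]
```

drive_tool:
  series: [0.0204, 0.0027, 0, 0, 0, 0, 0.065, 0, 0, 0.02, 0, 0, 0, 0.065, 0, 0, 0, 0, 0, 0, 0.065, 0, 0, 0, 0, 0, 0, 0.065]

```text
time_s: 13.2
tool_pos: [0.6111, 0.1189, 0.0522]
tool_rot: [180.0, 0.1, 174.0]
wrist_force: [0.4, -1.1, 0.5]
opening: 0.0645
grasp_force: 0.0
```

```bash
cat >> h.py <<'E'
def predict(C,x,y,yaw,z=.014,img=None,fn=None):
    """compare blob mask with the plate model drawn at (x,y,yaw): IoU in visible pixels"""
    o=np.array([(-55,-52),(-23,-52),(-23,-24),(23,-24),(23,-52),(55,-52),(55,52),(23,52),(23,24),(-23,24),(-23,52),(-55,52)])/1000
    a=np.radians(yaw);R=np.array([[np.cos(a),-np.sin(a)],[np.sin(a),np.cos(a)]])
    return proj(C,np.c_[o@R.T+[x,y],np.full(12,z)])
def refine(C,img,x0,z=.014,r=.025):
    from scipy.optimize import minimize
    hsv=cv2.cvtColor(img,cv2.COLOR_BGR2HSV);m=cv2.inRange(hsv,BLO,BHI)>0
    def cost(p):
        q=predict(C,p[0],p[1],p[2],z); M=np.zeros(m.shape,np.uint8); cv2.fillPoly(M,[np.round(q*16).astype(np.int32)],255,cv2.LINE_AA,4); D=cv2.dilate(M,np.ones((25,25)))>0
        dark=img.max(2)<45  # gripper hides
        return float(((M/255.-m)**2)[D&~dark].sum())
    best=min(((cost((x0[0]+a,x0[1]+b,x0[2])),a,b) for a in np.arange(-r,r+.001,.005) for b in np.arange(-r,r+.001,.005)))
    s0=np.array([x0[0]+best[1],x0[1]+best[2],x0[2]])
    f=minimize(cost,s0,method='Nelder-Mead',options=dict(initial_simplex=s0+np.array([[0,0,0],[.004,0,0],[0,.004,0],[0,0,4]]),xatol=1e-4,fatol=.5))
    return f.x,f.fun,cost(x0)
E
python3 - <<'E'
from h import *
s=manip.sense();im=imaging.capture("wrist");C=cam("wrist",s);cv2.imwrite("pics/w4.png",im)
print(s["tool_pos"],s["tool_rot"],refine(C,im,np.array([.6105,.119,-6])))
E
```

```text
[0.61106198 0.1188951  0.05220782] [1.79993260e+02 7.80138039e-02 1.74004187e+02] (array([ 0.61004551,  0.11931076, -5.8042249 ]), np.float64(1134.2134256055363), 1410.1974317570166)
```

Plate B is where I expected it. I'll descend 0.0475 and grip.

drive_tool:
  series: [0, 0, 0.02, 0, 0, 0, 0.065, 0, 0, 0.017, 0, 0, 0, 0.065, 0, 0, 0.0105, 0, 0, 0, 0.065, 0, 0, 0, 0, 0, 0, 0.065, 0, 0, 0, 0, 0, 0, 0.04, 0, 0, 0, 0, 0, 0, 0.04, 0, 0, 0, 0, 0, 0, 0.04, 0, 0, 0, 0, 0, 0, 0.04, 0, 0, 0, 0, 0, 0, 0.04, 0, 0, 0, 0, 0, 0, 0.04]

```text
time_s: 14.08
tool_pos: [0.6112, 0.1193, 0.0045]
tool_rot: [180.0, 0.1, 174.0]
wrist_force: [-0.9, -0.9, 6.3]
opening: 0.0475
grasp_force: 25.0
```

drive_tool:
  series: [0, 0, -0.02, 0, 0, 0, 0.04, 0, 0, -0.04, 0, 0, 0, 0.04, 0, 0, -0.04, 0, 0, -5, 0.04, 0, 0, -0.02, 0, 0, 0, 0.04, 0.00615, -0.0379, 0, 0, 0, 0, 0.04, 0.00615, -0.0379, 0, 0, 0, 0, 0.04, 0.00615, -0.0379, 0, 0, 0, 0, 0.04, 0.00615, -0.0379, 0, 0, 0, 0, 0.04, 0.00615, -0.0379, 0, 0, 0, 0, 0.04, 0.00615, -0.0379, 0, 0, 0, 0, 0.04, 0.00615, -0.0379, 0, 0, 0, 0, 0.04, 0, 0, 0, 0, 0, 0, 0.04]

```text
time_s: 15.08
tool_pos: [0.5618, -0.1512, 0.1231]
tool_rot: [-179.9, -0.0, 178.7]
wrist_force: [0.1, -0.3, -2.7]
opening: 0.0476
grasp_force: 25.0
```

drive_tool:
  series: [0, 0, 0, 0, 0, 0, 0.04, 0, 0, 0.02, 0, 0, 0, 0.04, 0, 0, 0.02, 0, 0, 0, 0.04, 0, 0, 0, 0, 0, 0, 0.04, 0, 0, 0, 0, 0, 0, 0.04]

```text
time_s: 15.5
tool_pos: [0.5627, -0.1438, 0.0829]
tool_rot: [179.9, -0.1, 179.1]
wrist_force: [0.3, 0.5, -2.2]
opening: 0.0477
grasp_force: 25.0
```

```bash
python3 - <<'E'
from h import *
s=manip.sense();im=imaging.capture("wrist");C=cam("wrist",s)
z=s["tool_pos"][2]-.0045+.014
print(s["tool_pos"],s["tool_rot"],refine(C,im,np.array([*s["tool_pos"][:2],-1]),z))
cv2.imwrite("pics/w5.png",im)
it=imaging.capture("top");T=cam("top")
for x0 in [(.5805,.2685,5),(.433,.389,.6)]: print(refine(T,it,np.array(x0)))
E
```

```text
[ 0.56271482 -0.14382428  0.08286261] [ 1.79931242e+02 -1.15829790e-01  1.79121608e+02] (array([ 0.55643465, -0.14286271, -0.40604691]), np.float64(9834.271218762016), 11328.266036139945)
(array([0.5855, 0.2735, 5.    ]), np.float64(284.2099653979239), 288.481291810842)
(array([0.43595664, 0.39080219, 2.34817508]), np.float64(297.20472126105346), 345.2110880430604)
```

drive_tool:
  series: [-0.0012, -0.0015, 0.01, 0, 0, 0, 0.04, 0, 0, 0.005, 0, 0, 0, 0.04, 0, 0, 0.0035, 0, 0, 0, 0.04, 0, 0, 0, 0, 0, 0, 0.04, 0, 0, 0, 0, 0, 0, 0.04]

```text
time_s: 16.02
tool_pos: [0.5641, -0.1467, 0.0646]
tool_rot: [180.0, -0.0, 179.0]
wrist_force: [0.2, 1.1, -3.3]
opening: 0.0475
grasp_force: 25.0
```

drive_tool:
  series: [0, 0, 0.0005, 0, 0, 0, 0.06, 0, 0, 0, 0, 0, 0, 0.06, 0, 0, 0, 0, 0, 0, 0.06, 0, 0, -0.03, 0, 0, 0, 0.06, 0, 0, -0.04, 0, 0, 0, 0.065, 0, 0.02, -0.035, 0, 0, 0, 0.065, 0, 0.036, -0.02, 0, 0, 0, 0.065, 0, 0.041, 0, 0, 0, 0, 0.065, 0, 0.041, 0, 0, 0, 0, 0.065, 0, 0.041, 0, 0, 0, 0, 0.065, 0, 0.041, 0, 0, 0, 0, 0.065, 0, 0.041, 0, 0, 0, 0, 0.065]

```text
time_s: 17.02
tool_pos: [0.5682, 0.1162, 0.1896]
tool_rot: [180.0, 0.0, 179.0]
wrist_force: [-0.0, -0.2, -0.1]
opening: 0.0648
grasp_force: 0.0
```

drive_tool:
  series: [0.01, 0.041, 0, 0, 0, 0, 0.065, 0.01, 0.041, 0, 0, 0, 0, 0.065, 0, 0.041, 0, 0, 0, 0, 0.065, 0, 0.02, 0, 0, 0, 0, 0.065, 0, 0, 0, 0, 0, 0, 0.065, 0, 0, 0, 0, 0, 0, 0.065]

```text
time_s: 17.52
tool_pos: [0.5509, 0.2571, 0.1891]
tool_rot: [-180.0, -0.0, 179.2]
wrist_force: [-0.2, -1.1, 1.0]
opening: 0.065
grasp_force: 0.0
```

```bash
python3 - <<'E'
from h import *
s,im,C,out=locate();cv2.imwrite("pics/w6.png",im);print(s["tool_pos"],s["tool_rot"])
for c,r in out: print(np.round(r,1),c.min(0),c.max(0))
for x0 in [(.5805,.2685,5),(.433,.389,.6)]: print(refine(C,im,np.array(x0)))
E
```

```text
[0.55087374 0.25709589 0.18912472] [-1.79983634e+02 -4.54980941e-04  1.79151520e+02]
[580.1 269.4 109.8 101.7   4.7] [274 142] [389 259]
(array([0.58066769, 0.26884345, 4.81707865]), np.float64(567.8254056132257), 571.960430603614)
(array([0.43182784, 0.38859022, 0.05088252]), np.float64(201.90975778546712), 326.3931257208766)
```

View pics/w6.png

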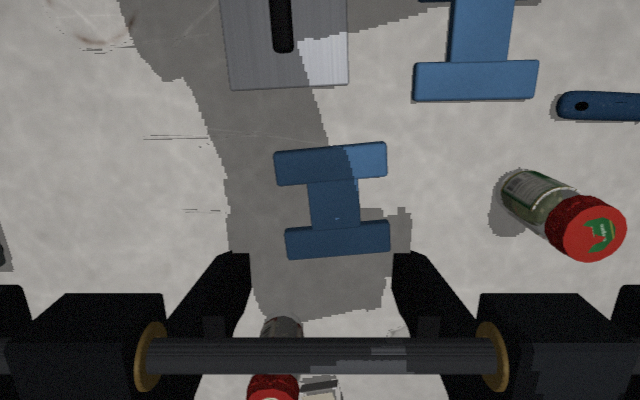

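C is at (0.5806, 0.269), yaw 4.8°, and D is at (0.432, 0.3885); the jars are well clear. Next I pick C.

drive_tool:
  series: [-0.0295, 0.0123, 0, 0, 0, 0, 0.065, 0, 0, 0.02, 0, 0, -5.6, 0.065, 0, 0, 0.04, 0, 0, 0, 0.065, 0, 0, 0.04, 0, 0, 0, 0.065, 0, 0, 0.04, 0, 0, 0, 0.065, 0, 0, 0, 0, 0, 0, 0.065, 0, 0, 0, 0, 0, 0, 0.065]

```text
time_s: 18.15
tool_pos: [0.5808, 0.2668, 0.0488]
tool_rot: [-180.0, -0.2, -175.5]
wrist_force: [0.3, -0.2, 0.9]
opening: 0.065
grasp_force: 0.0
```

drive_tool:
  series: [0, 0.002, 0.02, 0, 0, 0, 0.065, 0, 0, 0.015, 0, 0, 0, 0.065, 0, 0, 0.009, 0, 0, 0, 0.065, 0, 0, 0, 0, 0, 0, 0.065, 0, 0, 0, 0, 0, 0, 0.04, 0, 0, 0, 0, 0, 0, 0.04, 0, 0, 0, 0, 0, 0, 0.04, 0, 0, 0, 0, 0, 0, 0.04, 0, 0, 0, 0, 0, 0, 0.04, 0, 0, 0, 0, 0, 0, 0.04]

```text
time_s: 18.98
tool_pos: [0.5815, 0.2703, 0.0069]
tool_rot: [180.0, 0.2, -175.4]
wrist_force: [-1.1, -1.5, 6.7]
opening: 0.0473
grasp_force: 25.0
```

drive_tool:
  series: [0, 0, -0.02, 0, 0, 0, 0.04, 0, 0, -0.04, 0, 0, 0, 0.04, 0, 0, -0.04, 0, 0, 5.6, 0.04, 0, 0, -0.035, 0, 0, 0, 0.04, 0.0009, -0.0378, 0, 0, 0, 0, 0.04, 0.0009, -0.0378, 0, 0, 0, 0, 0.04, 0.0009, -0.0378, 0, 0, 0, 0, 0.04, 0.0009, -0.0378, 0, 0, 0, 0, 0.04, 0.0009, -0.0378, 0, 0, 0, 0, 0.04, 0.0009, -0.0378, 0, 0, 0, 0, 0.04, 0.0009, -0.0378, 0, 0, 0, 0, 0.04, 0.0009, -0.0378, 0, 0, 0, 0, 0.04]

```text
time_s: 19.98
tool_pos: [0.5678, -0.0336, 0.1405]
tool_rot: [180.0, -0.0, 179.0]
wrist_force: [0.7, -0.3, -2.2]
opening: 0.0474
grasp_force: 25.0
```

drive_tool:
  series: [0.0009, -0.0378, 0, 0, 0, 0, 0.04, 0.0009, -0.0378, 0, 0, 0, 0, 0.04, 0.0009, -0.0378, 0, 0, 0, 0, 0.04, 0, 0, 0, 0, 0, 0, 0.04, 0, 0, 0.02, 0, 0, 0, 0.04, 0, 0, 0.02, 0, 0, 0, 0.04, 0, 0, 0, 0, 0, 0, 0.04, 0, 0, 0, 0, 0, 0, 0.04]

```text
time_s: 20.65
tool_pos: [0.5635, -0.1447, 0.1]
tool_rot: [179.9, -0.1, 179.1]
wrist_force: [0.5, -0.4, -2.2]
opening: 0.0474
grasp_force: 25.0
```

drive_tool:
  series: [-0.0005, -0.0005, 0.01, 0, 0, 0, 0.04, 0, 0, 0.006, 0, 0, 0, 0.04, 0, 0, 0.0025, 0, 0, 0, 0.04, 0, 0, 0, 0, 0, 0, 0.04, 0, 0, 0, 0, 0, 0, 0.04]

```text
time_s: 21.07
tool_pos: [0.5644, -0.1457, 0.0819]
tool_rot: [-180.0, 0.0, 179.0]
wrist_force: [0.0, -0.3, -1.9]
opening: 0.0476
grasp_force: 25.0
```

```bash
python3 - <<'E'
from h import *
s=manip.sense();im=imaging.capture("wrist");cv2.imwrite("pics/w7.png",im);print(s["tool_pos"],s["wrist_force"])
E
```

```text
[ 0.56439151 -0.14572363  0.08192934] [ 0.04717425 -0.25485672 -1.93621685]
```

View pics/w7.png

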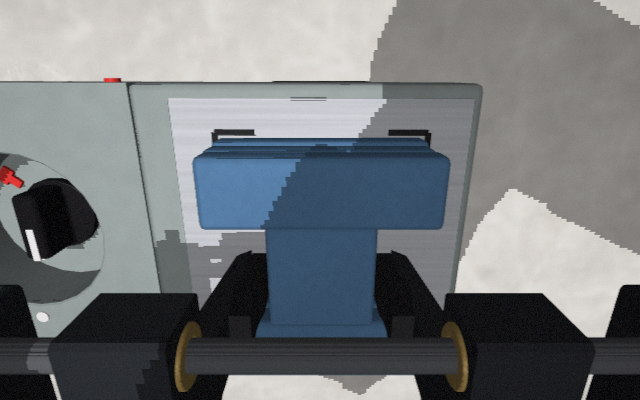

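The three-plate pile looks aligned, with its edges parallel to the marks. I'll release it and go for D.

drive_tool:
  series: [0, 0, 0.0015, 0, 0, 0, 0.04, 0, 0, 0, 0, 0, 0, 0.06, 0, 0, 0, 0, 0, 0, 0.06, 0, 0, 0, 0, 0, 0, 0.06, 0, 0, -0.03, 0, 0, 0, 0.06, 0, 0, -0.04, 0, 0, 0, 0.065, 0, 0, -0.02, 0, 0, 0, 0.065, 0.0101, 0.038, 0, 0, 0, 0, 0.065, 0.0101, 0.038, 0, 0, 0, 0, 0.065, 0.0101, 0.038, 0, 0, 0, 0, 0.065, 0.0101, 0.038, 0, 0, 0, 0, 0.065, 0.0101, 0.038, 0, 0, 0, 0, 0.065]

```text
time_s: 22.12
tool_pos: [0.5163, 0.0466, 0.1705]
tool_rot: [-180.0, 0.0, 179.0]
wrist_force: [0.9, 0.3, 0.9]
opening: 0.0652
grasp_force: 0.0
```

drive_tool:
  series: [0.0101, 0.038, 0, 0, 0, 0, 0.065, 0.0101, 0.038, 0, 0, 0, 0, 0.065, 0.0101, 0.038, 0, 0, 0, 0, 0.065, 0.0101, 0.038, 0, 0, 0, 0, 0.065, 0.0101, 0.038, 0, 0, 0, 0, 0.065, 0.0101, 0.038, 0, 0, 0, 0, 0.065, 0.0101, 0.038, 0, 0, 0, 0, 0.065, 0.0101, 0.038, 0, 0, 0, 0, 0.065, 0.0101, 0.038, 0, 0, 0, 0, 0.065, 0, 0, 0, 0, 0, -1.3, 0.065, 0, 0, 0, 0, 0, 0, 0.065, 0, 0, 0, 0, 0, 0, 0.065]

```text
time_s: 23.12
tool_pos: [0.4318, 0.3882, 0.1702]
tool_rot: [-180.0, -0.0, -179.7]
wrist_force: [-0.1, -1.1, -0.1]
opening: 0.065
grasp_force: 0.0
```

```bash
python3 - <<'E'
from h import *
s,im,C,out=locate();cv2.imwrite("pics/w8.png",im);print(s["tool_pos"],s["tool_rot"])
for c,r in out: print(np.round(r,1),c.min(0),c.max(0))
print(refine(C,im,np.array((.432,.3885,.3)),r=.04))
it=imaging.capture("top");T=cam("top");cv2.imwrite("pics/t3.png",it)
for c in blobs(it,BLO,BHI,300): print("top",np.round(rect(T,c,.014),1),np.round(rect(T,c,.088),1))
E
```

```text
[0.43181754 0.38821295 0.17016953] [-1.79978074e+02 -2.38186640e-03 -1.79665068e+02]
[493.6 529.9 120.4  23.4  87.5] [409 231] [537 255]
[4.309e+02 3.903e+02 1.079e+02 1.021e+02 3.000e-01] [261 115] [384 235]
(array([0.43094271, 0.39045274, 0.3623071 ]), np.float64(675.2957785467129), 799.6418608227605)
top [ 576.3 -154.5  107.5  115.6   89.2] [ 563.  -142.1  101.5  109.2   89.2]
top [ 943.9 -570.8   91.4   59.4   78.1] [ 910.3 -535.5   86.3   56.1   78.1]
```

drive_tool:
  series: [0.001, 0.002, 0.02, 0, 0, 0, 0.065, 0, 0, 0.04, 0, 0, 0, 0.065, 0, 0, 0.04, 0, 0, 0, 0.065, 0, 0, 0.035, 0, 0, 0, 0.065, 0, 0, 0.02, 0, 0, 0, 0.065, 0, 0, 0.0105, 0, 0, 0, 0.065, 0, 0, 0, 0, 0, 0, 0.065, 0, 0, 0, 0, 0, 0, 0.04, 0, 0, 0, 0, 0, 0, 0.04, 0, 0, 0, 0, 0, 0, 0.04, 0, 0, 0, 0, 0, 0, 0.04, 0, 0, 0, 0, 0, 0, 0.04]

```text
time_s: 24.22
tool_pos: [0.4316, 0.3908, 0.0064]
tool_rot: [179.9, 0.2, -179.7]
wrist_force: [0.7, -2.4, 7.0]
opening: 0.0477
grasp_force: 25.0
```

drive_tool:
  series: [0, 0, -0.02, 0, 0, 0, 0.04, 0, 0, -0.04, 0, 0, 0, 0.04, 0, 0, -0.04, 0, 0, 1.3, 0.04, 0, 0, -0.04, 0, 0, 0, 0.04, -0.01005, -0.0381, -0.01, 0, 0, 0, 0.04, -0.01005, -0.0381, 0, 0, 0, 0, 0.04, -0.01005, -0.0381, 0, 0, 0, 0, 0.04, -0.01005, -0.0381, 0, 0, 0, 0, 0.04, -0.01005, -0.0381, 0, 0, 0, 0, 0.04, -0.01005, -0.0381, 0, 0, 0, 0, 0.04, -0.01005, -0.0381, 0, 0, 0, 0, 0.04]

```text
time_s: 25.13
tool_pos: [0.4965, 0.1209, 0.1552]
tool_rot: [180.0, 0.0, 179.1]
wrist_force: [0.4, 0.3, -2.3]
opening: 0.0475
grasp_force: 25.0
```

drive_tool:
  series: [-0.01005, -0.0381, 0, 0, 0, 0, 0.04, -0.01005, -0.0381, 0, 0, 0, 0, 0.04, -0.01005, -0.0381, 0, 0, 0, 0, 0.04, -0.01005, -0.0381, 0, 0, 0, 0, 0.04, -0.01005, -0.0381, 0, 0, 0, 0, 0.04, -0.01005, -0.0381, 0, 0, 0, 0, 0.04, -0.01005, -0.0381, 0, 0, 0, 0, 0.04, 0, 0, 0, 0, 0, 0, 0.04, 0, 0, 0.02, 0, 0, 0, 0.04, 0, 0, 0.02, 0, 0, 0, 0.04, 0, 0, 0, 0, 0, 0, 0.04, 0, 0, 0, 0, 0, 0, 0.04]

```text
time_s: 26.13
tool_pos: [0.5622, -0.1449, 0.1147]
tool_rot: [180.0, -0.1, 179.0]
wrist_force: [0.7, 0.7, -1.8]
opening: 0.0473
grasp_force: 25.0
```

drive_tool:
  series: [-0.001, -0.0005, 0.01, 0, 0, 0, 0.04, 0, 0, 0.006, 0, 0, 0, 0.04, 0, 0, 0.0035, 0, 0, 0, 0.04, 0, 0, 0, 0, 0, 0, 0.04, 0, 0, 0.0007, 0, 0, 0, 0.04]

```text
time_s: 26.55
tool_pos: [0.5637, -0.1457, 0.0948]
tool_rot: [-180.0, 0.0, 179.0]
wrist_force: [0.6, -0.3, -1.6]
opening: 0.0473
grasp_force: 25.0
```

drive_tool:
  series: [0, 0, 0, 0, 0, 0, 0.06, 0, 0, 0, 0, 0, 0, 0.06, 0, 0, 0, 0, 0, 0, 0.06, 0, 0, -0.03, 0, 0, 0, 0.06, 0, 0, -0.04, 0, 0, 0, 0.06, 0, 0, -0.03, 0, 0, 0, 0.06, 0.0126, 0.0358, 0, 0, 0, 0, 0.06, 0.0126, 0.0358, 0, 0, 0, 0, 0.06, 0.0126, 0.0358, 0, 0, 0, 0, 0.06, 0.0126, 0.0358, 0, 0, 0, 0, 0.06, 0.0126, 0.0358, 0, 0, 0, 0, 0.06, 0.0126, 0.0358, 0, 0, 0, 0, 0.06]

```text
time_s: 27.55
tool_pos: [0.4908, 0.0719, 0.195]
tool_rot: [-180.0, 0.1, 179.0]
wrist_force: [-0.3, -0.2, 1.6]
opening: 0.0603
grasp_force: 0.0
```

drive_tool:
  series: [0.0126, 0.0358, 0, 0, 0, 0, 0.05, 0.0126, 0.0358, 0, 0, 0, 0, 0.05, 0.0126, 0.0358, 0, 0, 0, 0, 0.05, 0.0126, 0.0358, 0, 0, 0, 0, 0.05, 0, 0, 0, 0, 0, 0, 0.05, 0, 0, 0, 0, 0, 0, 0.05]

```text
time_s: 28.05
tool_pos: [0.443, 0.2157, 0.1949]
tool_rot: [180.0, 0.0, 179.2]
wrist_force: [-0.4, 0.1, 1.2]
opening: 0.05
grasp_force: 0.0
```

```bash
python3 - <<'E'
from h import *
s,im,C,out=locate();cv2.imwrite("pics/w9.png",im);print(s["tool_pos"],s["tool_rot"]); np.save("s9.npy",np.r_[s["tool_pos"],s["tool_rot"]])
it=imaging.capture("top");T=cam("top");cv2.imwrite("pics/t4.png",it)
for c in blobs(it,BLO,BHI,300): print("top",np.round(rect(T,c,.102),1))
E
```

```text
[0.4429698  0.21572902 0.19492292] [1.79998729e+02 4.82193177e-02 1.79245441e+02]
top [ 5.623e+02 -1.418e+02  1.090e+02  1.007e+02  1.000e-01]
top [ 904.  -528.8   85.4   55.4   78.1]
```

View pics/w9.png

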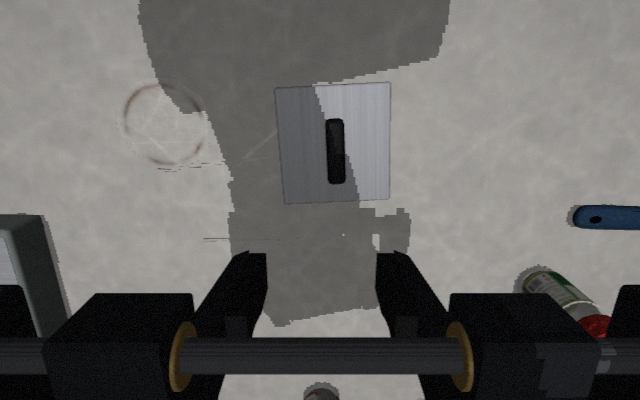

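The cover's corners are at about (275,89), (391,82), (285,203) and (390,199). Its handle runs from (335,119) to (336,184).

```bash
python3 - <<'E'
from h import *
v=np.load("s9.npy");C=cam("wrist",dict(tool_pos=v[:3],tool_rot=v[3:]));im=cv2.imread("pics/w9.png")
P=toplane(C,[(275,89),(391,82.5),(285,203),(390,199)],.008);print(P)
print("centre",P.mean(0),[np.degrees(np.arctan2(e[1],e[0])) for e in (P[2]-P[0],P[3]-P[1])],[np.degrees(np.arctan2(-e[0],e[1])) for e in (P[1]-P[0],P[3]-P[2])])
m=(im[110:195,315:355].max(2)<60).astype(np.uint8);c=max(cv2.findContours(m,0,cv2.CHAIN_APPROX_NONE)[0],key=cv2.contourArea)[:,0]+[315,110]
print("handle",c.min(0),c.max(0),np.round(rect(C,c,.04),1),np.round(rect(C,c,.032),1))
T=cam("top");it=cv2.imread("pics/top0.png")[250:292,250:290]
m=(it.max(2)<60).astype(np.uint8);ct=max(cv2.findContours(m,0,cv2.CHAIN_APPROX_NONE)[0],key=cv2.contourArea)[:,0]+[250,250]
print(tri(C,(c.min(0)+c.max(0))/2,T,(ct.min(0)+ct.max(0))/2))
E
```

```text
[[0.36834008 0.17665959 0.008     ]
 [0.36425395 0.27902244 0.008     ]
 [0.47540104 0.18059329 0.008     ]
 [0.47269218 0.28343042 0.008     ]]
centre [0.42017181 0.22992643 0.008     ] [np.float64(2.1042533300400974), np.float64(2.327772085389375)] [np.float64(2.2859252551149125), np.float64(1.508893372057877)]
handle [325 119] [345 184] [419.2 228.7  55.8  15.8   1.8] [420.8 229.   57.3  16.2   1.8]
[0.42236855 0.2297942  0.02305938]
```

drive_tool:
  series: [0.023, 0.0132, 0.02, 0, 0, 0, 0.05, 0, 0, 0.04, 0, 0, -2.8, 0.05, 0, 0, 0.04, 0, 0, 0, 0.05, 0, 0, 0.03, 0, 0, 0, 0.05, 0, 0, 0, 0, 0, 0, 0.05, 0, 0, 0, 0, 0, 0, 0.05]

```text
time_s: 28.65
tool_pos: [0.4212, 0.2269, 0.0644]
tool_rot: [-180.0, -0.1, -178.3]
wrist_force: [0.9, 0.6, 0.2]
opening: 0.0501
grasp_force: 0.0
```

drive_tool:
  series: [0.001, 0.0015, 0.02, 0, 0, 0, 0.05, 0, 0, 0.02, 0, 0, 0, 0.05, 0, 0, 0.0105, 0, 0, 0, 0.05, 0, 0, 0, 0, 0, 0, 0.05, 0, 0, 0, 0, 0, 0, 0, 0, 0, 0, 0, 0, 0, 0, 0, 0, 0, 0, 0, 0, 0, 0, 0, 0, 0, 0, 0, 0, 0, 0, 0, 0, 0, 0, 0, 0, 0, 0, 0, 0, 0, 0, 0, 0, 0, 0, 0, 0, 0]

```text
time_s: 29.57
tool_pos: [0.42, 0.2294, 0.0145]
tool_rot: [180.0, 0.0, -178.2]
wrist_force: [-0.1, -1.0, 7.2]
opening: 0.0155
grasp_force: 25.0
```

drive_tool:
  series: [0, 0, -0.03, 0, 0, 0, 0, 0, 0, -0.04, 0, 0, 0, 0, 0, 0, -0.04, 0, 0, 2.8, 0, 0, 0, -0.04, 0, 0, 0, 0, -0.01495, -0.0372, 0, 0, 0, 0, 0, -0.01495, -0.0372, 0, 0, 0, 0, 0, -0.01495, -0.0372, 0, 0, 0, 0, 0, -0.01495, -0.0372, 0, 0, 0, 0, 0, -0.01495, -0.0372, 0, 0, 0, 0, 0, -0.01495, -0.0372, 0, 0, 0, 0, 0, -0.01495, -0.0372, 0, 0, 0, 0, 0]

```text
time_s: 30.48
tool_pos: [0.52, -0.0346, 0.1638]
tool_rot: [180.0, -0.1, 179.0]
wrist_force: [1.0, 0.7, -1.2]
opening: 0.0154
grasp_force: 25.0
```

drive_tool:
  series: [-0.01495, -0.0372, 0, 0, 0, 0, 0, -0.01495, -0.0372, 0, 0, 0, 0, 0, -0.01495, -0.0372, 0, 0, 0, 0, 0, 0, 0, 0, 0, 0, 0, 0, 0, 0, 0.02, 0, 0, 0, 0, 0, 0, 0.01, 0, 0, 0, 0, 0, 0, 0, 0, 0, 0, 0, 0, 0, 0, 0, 0, 0, 0]

```text
time_s: 31.15
tool_pos: [0.5626, -0.1444, 0.1336]
tool_rot: [180.0, -0.1, 179.1]
wrist_force: [0.6, 0.4, -2.1]
opening: 0.0161
grasp_force: 25.0
```

```bash
python3 - <<'E'
from h import *
s=manip.sense();im=imaging.capture("wrist");cv2.imwrite("pics/w10.png",im);print(s["tool_pos"],s["tool_rot"]); np.save("s10.npy",np.r_[s["tool_pos"],s["tool_rot"]])
E
```

```text
[ 0.56263673 -0.14442072  0.13362991] [ 1.79953962e+02 -9.74961082e-02  1.79075328e+02]
```

View pics/w10.png

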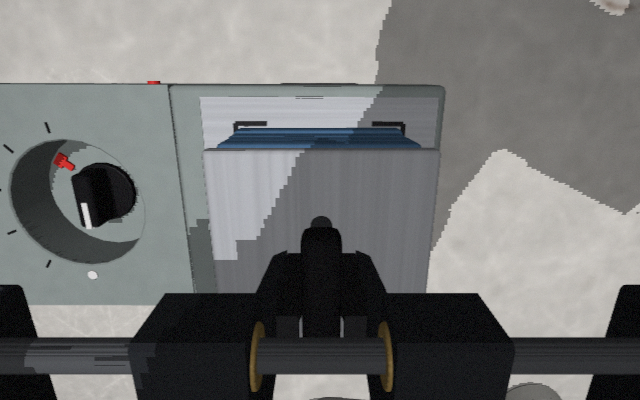

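```bash
python3 - <<'E'
from h import *
v=np.load("s10.npy");C=cam("wrist",dict(tool_pos=v[:3],tool_rot=v[3:]))
print(toplane(C,[(205,150),(439,150)],.127),toplane(C,[(217,148),(421,148)],.102))
E
```

```text
[[ 0.50671032 -0.19288622  0.127     ]
 [ 0.50840682 -0.09254597  0.127     ]] [[ 0.51053015 -0.19493698  0.102     ]
 [ 0.51224629 -0.09335899  0.102     ]]
```

drive_tool:
  series: [-0.0007, -0.0012, 0.01, 0, 0, 0, 0, 0, 0, 0.004, 0, 0, 0, 0, 0, 0, 0.0025, 0, 0, 0, 0, 0, 0, 0, 0, 0, 0, 0, 0, 0, 0.0008, 0, 0, 0, 0, 0, 0, 0, 0, 0, 0, 0]

```text
time_s: 31.7
tool_pos: [0.5637, -0.1462, 0.1168]
tool_rot: [-180.0, 0.0, 179.0]
wrist_force: [-0.0, 0.5, -1.7]
opening: 0.0155
grasp_force: 25.0
```

drive_tool:
  series: [0, 0, 0.0005, 0, 0, 0, 0, 0, 0, 0, 0, 0, 0, 0.04, 0, 0, 0, 0, 0, 0, 0.04, 0, 0, 0, 0, 0, 0, 0.04, 0, 0, -0.02, 0, 0, 0, 0.04, 0, 0, -0.04, 0, 0, 0, 0.04, 0, 0, -0.04, 0, 0, 0, 0.04, 0, -0.04, 0, 0, 0, 0, 0.03, 0, -0.04, 0, 0, 0, 0, 0.03, 0, -0.02, 0, 0, 0, 0, 0.03, 0, 0, 0, 0, 0, 0, 0.03, 0, 0, 0, 0, 0, 0, 0.03]

```text
time_s: 32.7
tool_pos: [0.5618, -0.2469, 0.216]
tool_rot: [180.0, -0.0, 178.9]
wrist_force: [-0.1, -0.7, 0.1]
opening: 0.0302
grasp_force: 0.0
```

```bash
python3 - <<'E'
from h import *
s=manip.sense();im=imaging.capture("wrist");it=imaging.capture("top");print(s["tool_pos"],s["tool_rot"],s["opening"]); np.save("s11.npy",np.r_[s["tool_pos"],s["tool_rot"]])
cv2.imwrite("pics/w11.png",im);cv2.imwrite("pics/t11.png",it)
C=cam("wrist",s);T=cam("top")
u=proj(C,(.5598,-.3115,.03))[0].astype(int);print(u)
x,y=max(u[0]-75,0),max(u[1]-60,0)
a=cv2.convertScaleAbs(cv2.resize(im[y:y+120,x:x+150],None,fx=5,fy=5,interpolation=cv2.INTER_CUBIC),alpha=1.3,beta=20);print(x,y)
b=cv2.resize(im,(800,500))
cv2.imwrite("pics/w11d.png",a);cv2.imwrite("pics/w11b.png",b)
E
```

```text
[ 0.56175684 -0.24687473  0.21598994] [ 1.79976816e+02 -1.24932639e-02  1.78939474e+02] 0.030166926492019245
[252 170]
177 110
```

View pics/w11.png

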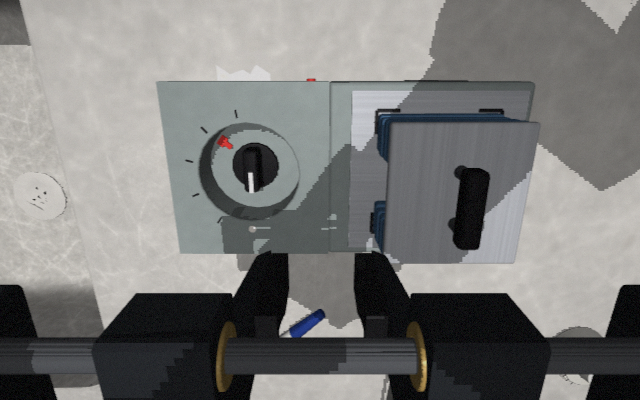

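View pics/w11d.png

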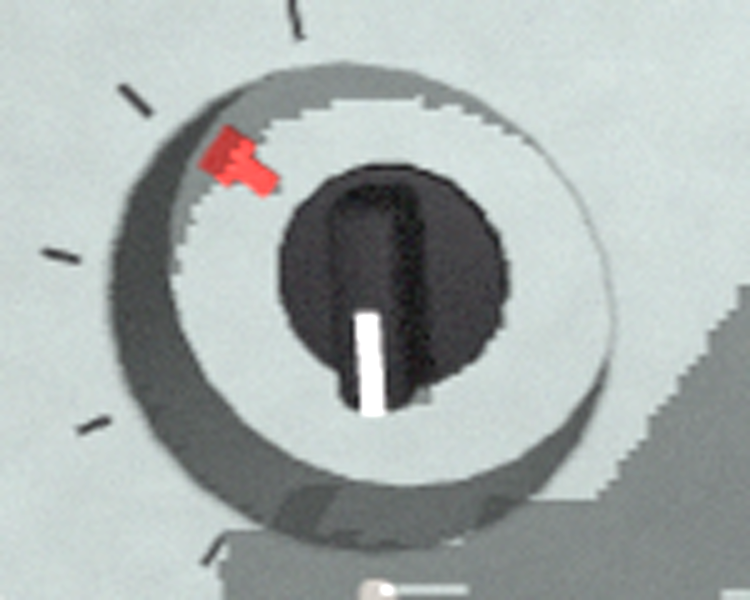

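The cover lies square on the pile and the dial is at off. The red mark is at about (232,150)–(275,188) in the crop. Next I compute the angles.

```bash
python3 - <<'E'
from h import *
v=np.load("s11.npy");C=cam("wrist",dict(tool_pos=v[:3],tool_rot=v[3:]));im=cv2.imread("pics/w11.png")
P=toplane(C,[(389,122),(540,124),(384,261),(513,264)],.110);print(P.mean(0),[np.degrees(np.arctan2(e[1],e[0])) for e in (P[2]-P[0],P[3]-P[1])],[np.degrees(np.arctan2(-e[0],e[1])) for e in (P[1]-P[0],P[3]-P[2])])
f=lambda x,y,z:toplane(C,np.array([x,y])/5+[177,110]-.4,z)[0]
an=lambda e:np.degrees(np.arctan2(e[1],e[0]))
disc=f(393,276,.015);print("disc",disc,"ptr",an(f(371,412,.039)-f(366,316,.039)),f(369,364,.039))
A=np.array([.5595,-.3115,0])
for a in (A,disc): print([an(f(x,y,.008)-a) for x,y in ((222,143),(240,160),(275,188))])
# red fit in both wrist images
for n,vv in (("w1","s1"),("w11","s11")):
    v=np.load(vv+".npy");C=cam("wrist",dict(tool_pos=v[:3],tool_rot=v[3:]));im=cv2.imread(f"pics/{n}.png");h=cv2.cvtColor(im,cv2.COLOR_BGR2HSV)
    m=(cv2.inRange(h,(0,120,80),(8,255,255))|cv2.inRange(h,(172,120,80),(179,255,255)))
    u=proj(C,A+[0,0,.01])[0];yy,xx=np.nonzero(m);k=np.hypot(xx-u[0],yy-u[1])<65;Q=toplane(C,np.c_[xx,yy][k],.008)
    print(n,k.sum(),Q.mean(0),an(Q.mean(0)-A),np.hypot(*(Q.mean(0)-A)[:2]))
E
```

```text
[ 0.56338555 -0.14647156  0.11      ] [np.float64(0.33361435274383244), np.float64(-0.9987802433497729)] [np.float64(-1.8381191800066234), np.float64(-2.629553727966275)]
disc [ 0.55822878 -0.31099583  0.015     ] ptr -1.8482664868402026 [ 0.56929471 -0.31223905  0.039     ]
[np.float64(-129.85649511677389), np.float64(-128.97394355569122), np.float64(-128.1313951210131)]
[np.float64(-128.07042759355747), np.float64(-126.9563892315123), np.float64(-125.50436007580795)]
w1 97 [ 0.5366005  -0.34124811  0.008     ] -127.58834973530965 0.03754113766995722
w11 116 [ 0.53638938 -0.34118434  0.008     ] -127.90239296023591 0.037619950299960264
```

drive_tool:
  series: [0.0005, -0.0324, 0, 0, 0, 0, 0.03, 0.0005, -0.0324, 0, 0, 0, 0, 0.03, 0, 0, 0, 0, 0, 0, 0.03, 0, 0, 0.04, 0, 0, 0, 0.03, 0, 0, 0.04, 0, 0, 0, 0.03, 0, 0, 0.04, 0, 0, 0, 0.03, 0, 0, 0, 0, 0, 0, 0.03, 0, 0, 0, 0, 0, 0, 0.03]

```text
time_s: 33.47
tool_pos: [0.5599, -0.3094, 0.0959]
tool_rot: [179.9, -0.1, 179.1]
wrist_force: [-0.1, 0.0, 0.8]
opening: 0.0303
grasp_force: 0.0
```

drive_tool:
  series: [0, -0.002, 0.013, 0, 0, 0, 0.03, 0, 0, 0.013, 0, 0, 0, 0.03, 0, 0, 0.013, 0, 0, 0, 0.03, 0, 0, 0.013, 0, 0, 0, 0.03, 0, 0, 0.013, 0, 0, 0, 0.03, 0, 0, 0.011, 0, 0, 0, 0.03, 0, 0, 0, 0, 0, 0, 0.03, 0, 0, 0, 0, 0, 0, 0, 0, 0, 0, 0, 0, 0, 0, 0, 0, 0, 0, 0, 0, 0, 0, 0, 0, 0, 0, 0, 0, 0, 0, 0, 0, 0, 0, 0]
  newtons: 20

```text
time_s: 34.47
tool_pos: [0.5606, -0.3124, 0.0218]
tool_rot: [180.0, 0.1, 179.1]
wrist_force: [0.7, 5.6, 5.9]
opening: 0.0139
grasp_force: 20.0
```

drive_tool:
  series: [0, 0, 0, 0, 0, 5.8, 0, 0, 0, 0, 0, 0, 5.8, 0, 0, 0, 0, 0, 0, 5.8, 0, 0, 0, 0, 0, 0, 5.8, 0, 0, 0, 0, 0, 0, 5.8, 0, 0, 0, 0, 0, 0, 5.8, 0, 0, 0, 0, 0, 0, 5.8, 0, 0, 0, 0, 0, 0, 5.8, 0, 0, 0, 0, 0, 0, 5.8, 0, 0, 0, 0, 0, 0, 5.8, 0, 0, 0, 0, 0, 0, 5.8, 0, 0, 0, 0, 0, 0, 5.8, 0]

```text
time_s: 35.47
tool_pos: [0.56, -0.3132, 0.0219]
tool_rot: [180.0, 0.1, 109.2]
wrist_force: [-2.7, 2.3, 6.7]
opening: 0.0139
grasp_force: 20.0
```

drive_tool:
  series: [0, 0, 0, 0, 0, 5.8, 0, 0, 0, 0, 0, 0, 5.8, 0, 0, 0, 0, 0, 0, 5.8, 0, 0, 0, 0, 0, 0, 5.8, 0, 0, 0, 0, 0, 0, 5.8, 0, 0, 0, 0, 0, 0, 5.8, 0, 0, 0, 0, 0, 0, 5.8, 0, 0, 0, 0, 0, 0, 5.8, 0, 0, 0, 0, 0, 0, 5.8, 0, 0, 0, 0, 0, 0, 5.2, 0, 0, 0, 0, 0, 0, 0, 0, 0, 0, 0, 0, 0, 0, 0]

```text
time_s: 36.47
tool_pos: [0.5592, -0.3131, 0.0218]
tool_rot: [-180.0, 0.1, 52.0]
wrist_force: [-6.7, 1.9, 8.5]
opening: 0.0139
grasp_force: 20.0
```

Next I release, retract, and move back to a viewpoint to check the pointer and the pile numerically.

drive_tool:
  series: [0, 0, 0, 0, 0, 0, 0.03, 0, 0, 0, 0, 0, 0, 0.03, 0, 0, 0, 0, 0, 0, 0.03, 0, 0, -0.03, 0, 0, 0, 0.03, 0, 0, -0.04, 0, 0, 0, 0.03, 0, 0, -0.04, 0, 0, 0, 0.03, 0, 0, -0.04, 0, 0, 0, 0.03, 0, 0, -0.04, 0, 0, 0, 0.03, 0, 0, 0, 0, 0, 0, 0.03, 0, 0, 0, 0, 0, 0, 0.03]

```text
time_s: 37.3
tool_pos: [0.5605, -0.3134, 0.2126]
tool_rot: [179.7, 0.0, 52.0]
wrist_force: [0.5, 0.6, -0.4]
opening: 0.0301
grasp_force: 0.0
```

```bash
python3 - <<'E'
from h import *
s=manip.sense();im=imaging.capture("wrist");C=cam("wrist",s);print(s["tool_pos"],s["tool_rot"]);cv2.imwrite("pics/w12.png",im)
A=np.array([.5595,-.3115,0]);an=lambda e:np.degrees(np.arctan2(e[1],e[0]))
h=cv2.cvtColor(im,cv2.COLOR_BGR2HSV);g=np.indices((400,640))[::-1]
m=(cv2.inRange(h,(0,120,80),(8,255,255))|cv2.inRange(h,(172,120,80),(179,255,255)))>0
u=proj(C,A+[0,0,.01])[0];near=np.hypot(g[0]-u[0],g[1]-u[1])<70
Q=toplane(C,np.c_[g[0][m&near],g[1][m&near]],.008);print("u",u,len(Q),Q.mean(0) if len(Q) else 0, an(Q.mean(0)-A))
# white pointer: bright pixels within the projected r<23mm at z .039
P=toplane(C,np.c_[g[0].ravel(),g[1].ravel()],.039);r=np.hypot(*(P-A)[:,:2].T).reshape(400,640)
w=(im.min(2)>170)&(r<.026)
n,l,st,ct=cv2.connectedComponentsWithStats(w.astype(np.uint8))
for i in range(1,n):
    if st[i,4]<8: continue
    yy,xx=np.nonzero(l==i);q=P.reshape(400,640,3)[yy,xx][:,:2];c=q.mean(0);v=np.linalg.svd(q-c,full_matrices=False)[2][0]
    v=v*np.sign(v@(c-A[:2]));print(st[i],c,"axis dir",an(v),"pos dir",an(c-A[:2]),np.hypot(*(c-A[:2])),np.ptp((q-c)@v))
for t in("top","scene"):
    cv2.imwrite(f"pics/{t}12.png",imaging.capture(t))
E
```

```text
[ 0.56047193 -0.3133582   0.21260043] [1.79706911e+02 8.72442489e-03 5.20499100e+01]
u [318.64143992 165.7163423 ] 88 [ 0.53563785 -0.34157413  0.008     ] -128.43003889189242
[318 175   3  20  58] [ 0.55319292 -0.32009024] axis dir -128.5043830308514 pos dir -126.28665450494624 0.010656991607730591 0.01832153564998182
```

```bash
python3 - <<'E'
from h import *
a=cv2.imread("pics/t11.png").astype(int);b=cv2.imread("pics/top12.png").astype(int)
T=cam("top");u=proj(T,[(.49,-.08,.1),(.64,-.08,.1),(.64,-.21,.1),(.49,-.21,.1)]);x0,y0=u.min(0).astype(int);x1,y1=u.max(0).astype(int)
d=abs(a-b).max(2)[y0:y1,x0:x1];print(x0,y0,x1,y1,np.percentile(d,[50,90,99]),(d>60).sum())
m=b[y0:y1,x0:x1]
print("blue px",[int((cv2.inRange(cv2.cvtColor(i[y0:y1,x0:x1].astype(np.uint8),cv2.COLOR_BGR2HSV),BLO,BHI)>0).sum()) for i in (a,b)])
for c in blobs(b.astype(np.uint8),BLO,BHI,150): print(np.round(rect(T,c,.014),0))
print(job.close_job())
E
```

```text
382 188 432 244 [ 6.5 53.  60. ] 26
blue px [0, 0]
[ 944. -571.   91.   59.   78.]
the job is handed in; nothing more can be done
None
```

The job is handed in; it gave no verdict. At my last checks the dial pointer was within about 1° of the red mark. The four plates and the cover were piled on the outlined place, with the cover about 1 mm off centre when I last measured it, and I knocked neither jar.

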